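# Square up the bandsaw fence

## Task

The fence on the bandsaw's lift-out table is loose on its pivot and leans in over the table. Take the try square, stand its stock flat on the saw table in front of the fence, and then slide the blade up to the fence until the fence stands square, with the stock flush on the table and the blade flush against the fence; bring the fence up with the square only, not with the gripper or arm. Finish while still gripping the square and pressing it into that corner, so that a workmate can tighten the clamp knobs, and leave the other things on the bench where they are.

Things in the scene. Friction and masses are not known exactly. Their poses are not given: they have to be found in the camera images.
- square_stock (a point): Centre of the stock (thick aluminium leg) of the try square, standing upright on the red bench. Stock: 140 mm long (x), 18 mm thick (y), 32 mm high (z); this point is 16 mm above its sole. The blade rises from its +x end, at the start roughly away from the robot; the stock is free to grip from 40 mm in +x of this point (the blade) back to its -x end, with most room 15 to 30 mm in -x.
- square_heel (a point): Heel of the try square, its outer right-angle corner: on the sole at the middle of the stock's +x end, 70 mm in x and -16 mm in z from square_stock, same axes. The blade's outer edge rises from here, flush with the stock's end face.
- square: The whole try square, about 0.31 kg; origin on the sole under the middle of the stock, axes as square_stock. Its steel blade, 30 mm wide (x) and 3 mm thick (y), rises to 160 mm above the sole.
- corner (a point): Fixed point in the corner of fence and saw table: on the table top, at the middle of the fence's length, in the plane of the fence's face when square. x points level into the fence, away from the robot; y along the fence, z up. The level table top, 30 mm above the bench, runs from here 270 mm towards -x and 160 mm to each side, clear and flat in front of the fence.
- saw_table: The saw table with fence carrier; origin under its middle on the bench, axes as corner, which lies 90 mm in x and 30 mm in z from it. 360 mm (x) by 320 mm (y).
- fence (a joint): Lean of the fence, rad: 0 is square to the table, positive leans in over the table towards -x of corner (0.06 to 0.14 at the start), negative is past square. It turns on a level pin along y, 10 mm above the table, 3 mm behind its face; nipped clamp screws let it stay where left, and about 2 N at its top edge moves it.
- fence_top (a point): Middle of the upper edge of the fence's face; it moves with the fence, z up along the face. The fence is a stainless plate 240 mm long (y), 6 mm thick, its top 120 mm above the saw table when square.
- spanner: Combination spanner, 170 mm long, lying on the bench; leave it alone.
- knife: Boning knife with a yellow handle, about 280 mm long, lying on the bench; leave it alone.
- oil_bottle: White bottle, 60 mm across and 160 mm tall, standing on the bench; leave it alone.
Not all that is in view belongs to the job. What is shaped like the square but black, brown or green is not meant.

How it is judged:
On the way:
1. the square stands flat on the saw table in front of the fence, in the grip, while the fence still leans (contact force between square and saw_table above 0.3 N and height (world z) of square_heel above 0.025 m and angle between square's own z axis and vertical below 0.05 rad and contact force between the fingers and square above 2 N and value of joint fence above 0.03 rad), for 0.1 s.
At the end, for the whole second after the job is handed in: Fence square to the table within 1 deg; try square upright and parallel to the fence face within 1 deg, square on in plan within 4 deg; sole within 2 mm of the table, heel within 3 mm of the corner, pressing table and fence with over 1 N each; still gripped (value of joint fence between -0.0175 and 0.0175 rad and angle between the z axis of square and the z axis of fence_top, either way round below 0.0175 rad and angle between the x axis of square and the x axis of corner, either way round below 0.07 rad and angle between square's own z axis and vertical below 0.0175 rad and x of square_heel in the frame of corner above -0.003 m and z of square_heel in the frame of corner below 0.002 m and contact force between square and fence above 1 N and contact force between square and saw_table above 1 N and contact force between the fingers and square above 4 N); the arm keeps its last pose, push and grip.
It fails at once if the gripper or arm pushes the fence (contact force between any of the fingers, the arm and fence above 1 N).
It fails at once if another thing on the bench is disturbed (distance of any of spanner, knife, oil_bottle from where it was at the start of the episode above 0.03 m).
It also fails if it takes over 67 s, if anything falls off the work surface, if the arm or the gripper's body presses on something with over 40 N, if the wrist force passes 120 N, or if a joint passes its speed limit or range.

## Robot

A 7-joint arm with a two-finger parallel gripper is mounted at the origin on the work surface. World frame = base frame: x ahead of the robot, y to its left, z up, the work surface at z = 0. Lengths are in m, angles in rad, forces in N, time in s.
With the tool pointing down it reaches from about 0.4 to 0.85 m from the base axis. Payload 4.5 kg.
Tool frame: the origin (TCP) lies at the very end of the fingers, on their centre line; the grasp point (between the pads) lies 19 mm behind it; z points along the fingers, x is the direction in which the jaws open and shut, and the axes are right-handed (so a half turn about z gives the same grasp; the last joint's range is limited). The gripper opens to 88 mm and grips with 3 to 60 N. Pads are 18 mm wide; open, the fingers measure 123 mm over their backs; the gripper's body (75 mm by 187 mm) begins 45 mm behind the grasp point.
Start: joints at [1.367, 0.689, -0.195, 1.565, 0.157, 0.902, -0.215], TCP at [0.147, -0.607, 0.239] pointing down, gripper open.
Joint ranges: [-3.01, 3.01], [-0.46, 2.08], [-1.47, 1.51], [0.13, 2.56], [-1, 4.14], [0.04, 2.09], [-2.66, 2.66]. Speed limits (rad/s): [2.57, 2.57, 3.14, 3.14, 3.14, 3.14, 3.14].

## Interface

Orientations are given as a unit quaternion [x, y, z, w].
In Python, from plant import * gives the robot as it stands.
- The arm moves only by the tool apply_moves, never from a script. Its argument "series" is a list of rows, each an object of numbers: "x", "y", "z": the shift along the tool's x, y, z in units of 80 cm (1.0 is 80 cm); "wx", "wy", "wz": the turn, a rotation vector about the tool's x, y, z in units of pi rad (1.0 is pi rad); "fingers": the opening, from -1 (shut) to 1 (fully open), so that 0 is half open. In form: [{"x": .., "y": .., "z": .., "wx": .., "wy": .., "wz": .., "fingers": ..}, ...]. A call has 1 to 8 rows; each row shifts and turns the pose as measured when the row begins, along the tool's axes as they then stand; what a row does not reach is not made up. A row lasts 1/8 s, in which the tool goes at most 62.5 mm and 10.7 degrees, less where a joint would pass 70% of its speed; a pose out of reach is approached as far as the arm can. A call with a number of a shift or a turn outside -1 to 1 is refused whole. A call with a gripper value outside its range is refused whole. The fingers move at their own pace and stop on an object; "force" is the grip in N (left out, the last holds). Time passes only in rows, so rows that do not move let the fingers close. It gives the time, the measured TCP pose, the force and the opening at its end, in the units of the state.
- get_state(): the state, without advancing time (a new reading comes with each control period).
- snapshot(name): name is "side" or "top" or "wrist"; returns (picture, depth): 400x640x3 uint8, red, green, blue; 400x640 float32, m along the optical axis (not along the pixel's ray), 0 where there is no reading.
- camera_model(name): a dict with "camera_matrix" (3x3 intrinsics, pixels), "dist_coeffs" ([k1, k2, p1, p2, k3] as OpenCV has them; the pictures are not rectified), "world_from_camera" (4x4, takes a point from camera to world coordinates). Camera axes: x right, y up, looking along -z (the intrinsics and any distortion apply to the point x, -y, -z); pixel columns grow to the right and rows downward; lengths in m; the calibration is good to about 2 mm. A picture is of the moment at which its call begins: read the wrist's pose just before it. camera_model takes no time and is no camera call; for the wrist camera it gives the pose at the moment of the call.
- finish_job(): hands the job in, once; it reports no verdict.
The state is a dict: "clock": time; "q": joint angles; "qd": joint speeds; "joint_torque": joint torques, N m; "tool_pos": TCP position; "eef_rot": TCP orientation; "contact_force": force on the tool from outside, world axes, zero at the start; "moment": the same for the moment, N m; "opening": opening from 0.0 (shut) to 1.0 (fully open).
Only numpy, scipy, OpenCV 4.12 (cv2) and the standard library are available. Lean on these libraries where they do the work, as an engineer would, in place of code of your own. Each camera call takes 0.05 s, during which the arm holds its last target. There are 200 camera calls.

## Working session

There is one attempt and no reset: what is moved stays moved. The work goes in short steps, Python scripts to look and compute and a tool call to move; the robot and the scene stay as the last step left them, time stands still between calls to the robot, and variables do not carry over. Pictures are saved under pics/ and viewed, about 8 in all and at most 12, crops included, and the job is handed in when it is done.

Besides the shell and the picture viewer there is one more tool, called after "Emit:" as a command line: name --argument value ..., lists and objects as JSON in quotes. apply_moves: Moves the arm, as the interface text tells. Its arguments: {"type":"object","properties":{"series":{"type":"array","items":{"type":"object","properties":{"x":{"type":"number"},"y":{"type":"number"},"z":{"type":"number"},"wx":{"type":"number"},"wy":{"type":"number"},"wz":{"type":"number"},"fingers":{"type":"number"}}}},"force":{"type":"number"}},"required":["series"]}

```bash
ls; mkdir -p pics; cat > h.py <<'E'
from plant import *
import numpy as np, cv2
from scipy.spatial.transform import Rotation as R
def snap(n):
    M=camera_model(n); p,d=snapshot(n)
    return p,d,M
def rays(M,uv):
    K=np.array(M["camera_matrix"],float);D=np.array(M["dist_coeffs"],float);T=np.array(M["world_from_camera"])
    n=cv2.undistortPoints(np.array(uv,float).reshape(-1,1,2),K,D).reshape(-1,2)
    d=np.c_[n[:,0],-n[:,1],-np.ones(len(n))]
    return T[:3,3],d@T[:3,:3].T
def onz(M,uv,z):
    o,d=rays(M,uv); return o+d*((z-o[2])/d[:,2])[:,None]
def bydepth(M,uv,dep):
    o,d=rays(M,uv); return o+d*np.array(dep,float).reshape(-1,1)
def save(n,p): cv2.imwrite("pics/"+n+".png",p[...,::-1])
E
python3 - <<'E'
from h import *
s=get_state(); print({k:np.round(v,3) for k,v in s.items()})
for n in("top","side"):
    p,d,M=snap(n); save(n+"0",p); np.savez(n+"0.npz",p=p,d=d,**{k:np.array(v) for k,v in M.items()}); print(n,np.round(M["world_from_camera"],3).tolist(),(d>0).mean())
E
```

```text
pics
{'clock': np.float64(0.0), 'q': array([ 1.367,  0.69 , -0.195,  1.566,  0.157,  0.903, -0.215]), 'qd': array([ 0.   , -0.001, -0.001,  0.   , -0.001, -0.   , -0.001]), 'joint_torque': array([-0.0000e+00, -5.2757e+01, -1.2670e+00, -1.5343e+01, -5.3000e-02,
        6.0000e-03,  0.0000e+00]), 'tool_pos': array([ 0.147, -0.607,  0.238]), 'eef_rot': array([ 0.786, -0.618, -0.001, -0.001]), 'contact_force': array([ 0.018,  1.703, -0.118]), 'moment': array([-0.015, -0.018, -0.042]), 'opening': np.float64(1.0)}
top [[0.019, 0.989, -0.143, 0.332], [-1.0, 0.018, -0.014, -0.011], [-0.011, 0.144, 0.99, 1.346], [0.0, 0.0, 0.0, 1.0]] 0.9958984375
side [[-0.909, 0.258, -0.328, 0.117], [-0.418, -0.58, 0.7, 0.831], [-0.009, 0.773, 0.634, 0.845], [0.0, 0.0, 0.0, 1.0]] 0.99608203125
```

View pics/top0.png

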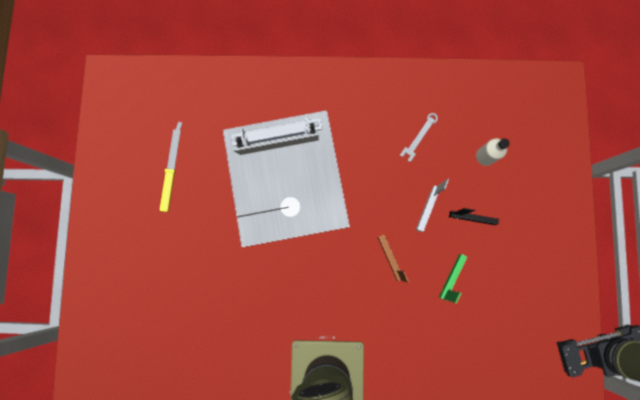

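View pics/side0.png

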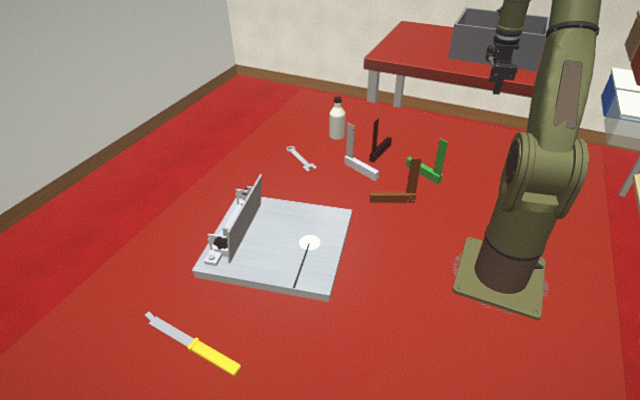

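The top view shows four squares: silver at (430,208), black (475,216), brown (393,260) and green (455,278). Silver (aluminium and steel) is the one meant. The saw table is at (287,180), with its fence at (275,133). Next I confirm with a crop and measure.

```bash
python3 - <<'E'
from h import *
f=np.load("top0.npz");p,d=f["p"],f["d"];M={k:f[k] for k in f}
g=np.load("side0.npz")
a=cv2.resize(p[170:250,380:500],None,fx=5,fy=5,interpolation=2);b=cv2.resize(g["p"][115:200,330:450],(600,425));
save("crop",np.vstack([a[60:360],b[:300]])[:600])
# all pixels to world
v,u=np.mgrid[:400,:640];uv=np.c_[u.ravel(),v.ravel()]
P=bydepth(M,uv,d.ravel()).reshape(400,640,3)
hsv=cv2.cvtColor(p,cv2.COLOR_RGB2HSV);grey=(hsv[...,1]<70)
sel=np.zeros_like(grey);sel[175:235,410:455]=1
m=grey&sel
Q=P[m];print("sq z pct",np.percentile(Q[:,2],[5,25,50,75,95]).round(3))
st=m&(hsv[...,2]>150)
uvs=np.c_[np.where(m)[1],np.where(m)[0]]
z=P[m][:,2]; k=z<0.045
W=onz(M,uvs[k],0.032)[:,:2].astype(np.float32)
r=cv2.minAreaRect(W);print("stock rect",r,cv2.boxPoints(r).round(3).tolist(),k.sum())
W=P[m][z>0.06];print("blade pts",len(W),W.mean(0).round(3),W.min(0).round(3),W.max(0).round(3))
sel[:]=0;sel[100:255,215:355]=1
m=grey&sel;uvt=np.c_[np.where(m)[1],np.where(m)[0]]
z=P[m][:,2];k=(z<0.04)
W=onz(M,uvt[k],0.03)[:,:2].astype(np.float32);r=cv2.minAreaRect(W);print("table",r,cv2.boxPoints(r).round(3).tolist(), np.median(z[k]))
k=z>0.11;W=P[m][k];print("fence top",len(W),W.mean(0).round(3));r=cv2.minAreaRect(W[:,:2].astype(np.float32));print(r,cv2.boxPoints(r).round(3).tolist(),W[:,2].max())
E
```

```text
sq z pct [0.014 0.03  0.033 0.037 0.149]
stock rect ((0.4846627712249756, -0.3234902024269104), (0.08954758197069168, 0.1562051624059677), 67.91493225097656) [[0.39500001072883606, -0.335999995470047], [0.5400000214576721, -0.39399999380111694], [0.5740000009536743, -0.3109999895095825], [0.42899999022483826, -0.2529999911785126]] 348
blade pts 73 [ 0.537 -0.306  0.136] [ 0.332 -0.357  0.061] [ 0.554 -0.011  1.346]
table ((0.5766266584396362, 0.13444183766841888), (0.36077532172203064, 0.3214668333530426), 11.780649185180664) [[0.367000013589859, 0.2549999952316284], [0.43299999833106995, -0.05999999865889549], [0.7860000133514404, 0.014000000432133675], [0.7200000286102295, 0.32899999618530273]] 0.030869175082163136
fence top 444 [0.622 0.135 0.266]
((0.508833646774292, 0.1317034810781479), (0.3867781460285187, 0.23663417994976044), 7.403351306915283) [[0.3019999861717224, 0.2240000069141388], [0.3319999873638153, -0.010999999940395355], [0.7160000205039978, 0.039000000804662704], [0.6850000023841858, 0.27399998903274536]] 1.345712567524362
```

View pics/crop.png

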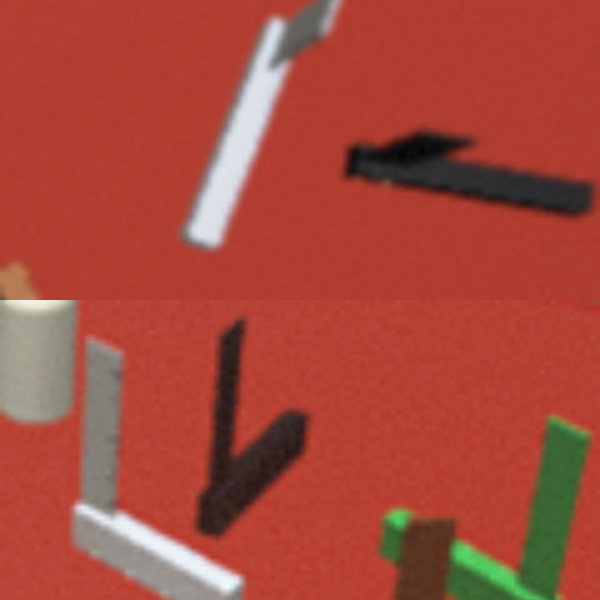

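The crop confirms it: the silver square (in the top view, near end at about (421,230), blade at about (437,186)) has an aluminium stock and a steel blade at the far end. I'll refine the stock pose with a bright-top mask.

```bash
python3 - <<'E'
from h import *
f=np.load("top0.npz");p,d=f["p"],f["d"];M={k:f[k] for k in f}
hsv=cv2.cvtColor(p,cv2.COLOR_RGB2HSV)
m=((hsv[...,1]<70)&(hsv[...,2]>165)).astype(np.uint8);k=np.zeros_like(m);k[180:235,415:442]=1;m*=k
n,l,s,c=cv2.connectedComponentsWithStats(m);i=1+s[1:,4].argmax();print(s[i],c[i])
ys,xs=np.where(l==i);W=onz(M,np.c_[xs,ys],0.032)[:,:2].astype(np.float32)
r=cv2.minAreaRect(W);print(r,cv2.boxPoints(r).round(4).tolist())
vx=cv2.fitLine(W,2,0,.01,.01).ravel();print("line",vx,np.arctan2(vx[1],vx[0]), W.mean(0))
t=(W-vx[2:])@vx[:2];print("extent",t.min(),t.max())
s=get_state();Rm=R.from_quat(s["eef_rot"]).as_matrix();print(s["tool_pos"],Rm.round(3).tolist())
E
```

```text
[418 186  20  46 286] [427.64685315 209.94755245]
((0.49100029468536377, -0.2911126911640167), (0.01984110288321972, 0.1400391012430191), 68.63707733154297) [[0.4221999943256378, -0.27480000257492065], [0.5526000261306763, -0.32589998841285706], [0.5598000288009644, -0.3073999881744385], [0.4293999969959259, -0.2563999891281128]]
line [ 0.937933   -0.3468165   0.48571277 -0.28849542] -0.35417482 [ 0.48571277 -0.28849536]
extent -0.06425342 0.07592601
[ 0.14705532 -0.60686055  0.2379844 ] [[0.236, -0.972, -0.001], [-0.972, -0.236, 0.002], [-0.002, 0.0, -1.0]]
```

```bash
cat > go.py <<'E'
# usage: go.py x y z tool_x_yaw : remaining shift/turn in move units (tool z straight down)
import sys
from h import *
def rem(x,y,z,a):
    s=get_state();Rm=R.from_quat(s["eef_rot"])
    c,n=np.cos(a),np.sin(a);T=R.from_matrix(np.array([[c,n,0],[n,-c,0],[0,0,-1]]))
    print("t",round(float(s["clock"]),2),"pos",s["tool_pos"].round(4),"F",s["contact_force"].round(2),"open",round(float(s["opening"]),3))
    print("shift",(Rm.inv().apply(np.array([x,y,z])-s["tool_pos"])/0.8).round(4),"turn",((Rm.inv()*T).as_rotvec()/np.pi).round(4))
if __name__=="__main__": rem(*map(float,sys.argv[1:]))
E
python3 go.py 0.472 -0.284 0.238 -1.941
```

```text
t 0.1 pos [ 0.1471 -0.6069  0.238 ] F [ 0.    0.28 -0.63] open 0.998
shift [-2.965e-01 -4.898e-01  4.000e-04] turn [0.0002 0.0005 0.1936]
```

Emit:
apply_moves --series '[{"x": -0.037, "y": -0.061, "fingers": 1}, {"x": -0.037, "y": -0.061, "fingers": 1}, {"x": -0.037, "y": -0.061, "fingers": 1}, {"x": -0.037, "y": -0.061, "fingers": 1}, {"x": -0.037, "y": -0.061, "fingers": 1}, {"x": -0.037, "y": -0.061, "fingers": 1}, {"x": -0.037, "y": -0.061, "fingers": 1}, {"x": -0.037, "y": -0.061, "fingers": 1}]'

```text
schema error: expected keys x, y, z, wx, wy, wz, fingers
```

Emit:
apply_moves --series '[{"wz": 0.048, "fingers": 1}, {"wz": 0.048, "fingers": 1}, {"wz": 0.048, "fingers": 1}, {"wz": 0.048, "fingers": 1}, {"fingers": 1}]'

```text
schema error: expected keys x, y, z, wx, wy, wz, fingers
```

```bash
python3 go.py 0.472 -0.284 0.238 -1.941; python3 - <<'E'
from h import *
p,d,M=snap("wrist");save("w1",p);np.savez("w1.npz",p=p,d=d,**{k:np.array(v) for k,v in M.items()});print(M["world_from_camera"])
E
```

```text
t 0.1 pos [ 0.1471 -0.6069  0.238 ] F [ 0.    0.28 -0.63] open 0.998
shift [-2.965e-01 -4.898e-01  4.000e-04] turn [0.0002 0.0005 0.1936]
[[ 0.2341329   0.93731907  0.25809833  0.21115611]
 [-0.97220293  0.22622381  0.0603677  -0.59033371]
 [-0.00180419 -0.26505802  0.96423078  0.38384211]
 [ 0.          0.          0.          1.        ]]
```

View pics/w1.png

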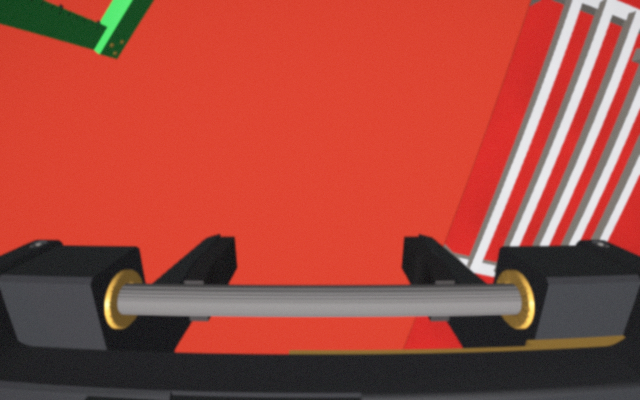

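The wrist camera sits about 66 mm out on the tool's -y side, which is the blade side. I'll use the half-turned grasp (jaw yaw 1.20) so the blade has room. All keys are required in each row.

Emit:
apply_moves --series '[{"x": -0.037, "y": -0.061, "z": 0, "wx": 0, "wy": 0, "wz": 0, "fingers": 1}, {"x": -0.037, "y": -0.061, "z": 0, "wx": 0, "wy": 0, "wz": 0, "fingers": 1}, {"x": -0.037, "y": -0.061, "z": 0, "wx": 0, "wy": 0, "wz": 0, "fingers": 1}, {"x": -0.037, "y": -0.061, "z": 0, "wx": 0, "wy": 0, "wz": 0, "fingers": 1}, {"x": -0.037, "y": -0.061, "z": 0, "wx": 0, "wy": 0, "wz": 0, "fingers": 1}, {"x": -0.037, "y": -0.061, "z": 0, "wx": 0, "wy": 0, "wz": 0, "fingers": 1}, {"x": -0.037, "y": -0.061, "z": 0, "wx": 0, "wy": 0, "wz": 0, "fingers": 1}, {"x": -0.037, "y": -0.061, "z": 0, "wx": 0, "wy": 0, "wz": 0, "fingers": 1}]'

```text
clock: 1.15
tool_pos: [0.4766, -0.2814, 0.2353]
eef_rot: [0.782, -0.623, -0.001, 0.001]
contact_force: [0.7, -0.1, 0.0]
opening: 1.004
```

Emit:
apply_moves --series '[{"x": 0, "y": 0, "z": 0, "wx": 0, "wy": 0, "wz": -0.058, "fingers": 1}, {"x": 0, "y": 0, "z": 0, "wx": 0, "wy": 0, "wz": -0.058, "fingers": 1}, {"x": 0, "y": 0, "z": 0, "wx": 0, "wy": 0, "wz": -0.058, "fingers": 1}, {"x": 0, "y": 0, "z": 0, "wx": 0, "wy": 0, "wz": -0.058, "fingers": 1}, {"x": 0, "y": 0, "z": 0, "wx": 0, "wy": 0, "wz": -0.058, "fingers": 1}, {"x": 0, "y": 0, "z": 0, "wx": 0, "wy": 0, "wz": -0.058, "fingers": 1}, {"x": 0, "y": 0, "z": 0, "wx": 0, "wy": 0, "wz": -0.058, "fingers": 1}, {"x": 0, "y": 0, "z": 0, "wx": 0, "wy": 0, "wz": -0.058, "fingers": 1}]'

```text
clock: 2.15
tool_pos: [0.4811, -0.2729, 0.2336]
eef_rot: [0.997, 0.077, -0.002, -0.002]
contact_force: [-0.9, 0.7, -1.0]
opening: 0.998
```

```bash
python3 go.py 0.472 -0.284 0.238 1.20; python3 -c "
from h import *;print(get_state()['q'].round(2))"
```

```text
t 2.15 pos [ 0.4811 -0.2729  0.2336] F [-0.95  0.75 -1.04] open 0.998
shift [-0.0134  0.0119 -0.0055] turn [-0.0019  0.0004 -0.3326]
[ 0.78  0.65 -0.58  1.77  0.45  0.86  0.14]
```

Emit:
apply_moves --series '[{"x": 0, "y": 0, "z": 0, "wx": 0, "wy": 0, "wz": -0.0555, "fingers": 1}, {"x": 0, "y": 0, "z": 0, "wx": 0, "wy": 0, "wz": -0.0555, "fingers": 1}, {"x": 0, "y": 0, "z": 0, "wx": 0, "wy": 0, "wz": -0.0555, "fingers": 1}, {"x": 0, "y": 0, "z": 0, "wx": 0, "wy": 0, "wz": -0.0555, "fingers": 1}, {"x": 0, "y": 0, "z": 0, "wx": 0, "wy": 0, "wz": -0.0555, "fingers": 1}, {"x": 0, "y": 0, "z": 0, "wx": 0, "wy": 0, "wz": -0.0555, "fingers": 1}, {"x": 0, "y": 0, "z": 0, "wx": 0, "wy": 0, "wz": 0, "fingers": 1}]'

```text
clock: 3.02
tool_pos: [0.4789, -0.2738, 0.2315]
eef_rot: [0.816, 0.578, -0.002, -0.005]
contact_force: [0.4, -0.3, -0.9]
opening: 1.0
```

```bash
python3 - <<'E'
from h import *
from go import rem
p,d,M=snap("wrist");save("w2",p);np.savez("w2.npz",p=p,d=d,**{k:np.array(v) for k,v in M.items()})
rem(0.472,-0.284,0.238,1.2)
hsv=cv2.cvtColor(p,cv2.COLOR_RGB2HSV);m=((hsv[...,1]<70)&(hsv[...,2]>120)).astype(np.uint8)
n,l,s,c=cv2.connectedComponentsWithStats(m)
for i in range(1,n):
    if s[i,4]>300: print(s[i],c[i].round(1))
E
```

```text
t 3.08 pos [ 0.4789 -0.2738  0.2316] F [0.05 0.47 0.14] open 1.0
shift [-0.0149 -0.004  -0.008 ] turn [-0.0032 -0.0004  0.0102]
[  489     0   151   246 25809] [581.4 124.8]
[ 301  133   19  123 1866] [309.7 190.2]
[  117   293   405    61 10037] [309.4 310.5]
```

View pics/w2.png

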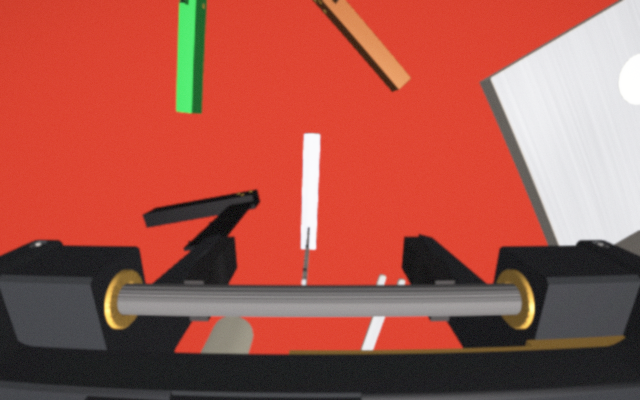

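The wrist view shows the stock's white top from (312,133) to (308,250), with the blade edge-on at about (306,258). It lies between the fingers. Re-measuring from this closer view.

```bash
python3 - <<'E'
from h import *
from go import rem
f=np.load("w2.npz");p=f["p"];M={k:f[k] for k in f}
hsv=cv2.cvtColor(p,cv2.COLOR_RGB2HSV);m=((hsv[...,1]<70)&(hsv[...,2]>190)).astype(np.uint8);k=np.zeros_like(m);k[125:270,295:325]=1;m*=k
ys,xs=np.where(m);W=onz(M,np.c_[xs,ys],0.032)[:,:2].astype(np.float32)
r=cv2.minAreaRect(W);print(r,cv2.boxPoints(r).round(4).tolist())
l=cv2.fitLine(W,2,0,.01,.01).ravel();print(l,np.arctan(l[1]/l[0]));t=(W-l[2:])@l[:2];print(t.min(),t.max())
c=np.array(r[0]);print(c)
E
```

```text
((0.4880443215370178, -0.288468599319458), (0.018817182630300522, 0.14075630903244019), 68.24715423583984) [[0.41920000314712524, -0.2711000144481659], [0.5498999953269958, -0.32330000400543213], [0.5569000244140625, -0.3057999908924103], [0.4262000024318695, -0.25360000133514404]]
[ 0.9295422  -0.36871576  0.48294252 -0.28639698] -0.37762707
-0.06485959 0.07588743
[ 0.48804432 -0.2884686 ]
```

```bash
python3 - <<'E'
from h import *
c=np.array([.489,-.289]);a=-.378;A=np.array([[np.cos(a),np.sin(a)],[-np.sin(a),np.cos(a)]])
for fn,bx in(("top0",(445,505,195,230)),("w2",(140,265,185,256))):
    f=np.load(fn+".npz");p,d=f["p"],f["d"];M={k:f[k] for k in f}
    hsv=cv2.cvtColor(p,cv2.COLOR_RGB2HSV);m=hsv[...,2]<70
    k=np.zeros_like(m);k[bx[2]:bx[3],bx[0]:bx[1]]=1;m&=k
    ys,xs=np.where(m);P=bydepth(M,np.c_[xs,ys],d[m])
    o,dd=rays(M,np.c_[xs,ys]);
    P=P[(P[:,2]<.17)&(P[:,2]>.0)];S=(P[:,:2]-c)@A.T
    for lo,hi in((0,.036),(.045,.09),(.09,.13),(.13,.17)):
        q=(P[:,2]>lo)&(P[:,2]<hi)
        if q.sum()>2: print(fn,lo,q.sum(),"sx",np.percentile(S[q,0],[2,50,98]).round(3),"sy",np.percentile(S[q,1],[2,50,98]).round(3))
E
```

```text
top0 0 222 sx [0.01  0.028 0.047] sy [-0.198 -0.139 -0.068]
top0 0.045 30 sx [0.013 0.017 0.02 ] sy [-0.095 -0.081 -0.067]
top0 0.09 27 sx [0.014 0.016 0.019] sy [-0.096 -0.082 -0.068]
top0 0.13 19 sx [0.014 0.017 0.019] sy [-0.092 -0.08  -0.068]
w2 0 1593 sx [0.004 0.023 0.042] sy [-0.197 -0.136 -0.066]
w2 0.045 280 sx [0.01  0.013 0.016] sy [-0.095 -0.08  -0.066]
w2 0.09 348 sx [0.01  0.012 0.016] sy [-0.093 -0.08  -0.066]
w2 0.13 246 sx [0.01  0.014 0.016] sy [-0.093 -0.086 -0.066]
```

A black square's blade stands at stock-frame (+14, -66…-96) mm, so I grip at -36 mm to keep the gripper body clear of it. Aligning above.

```bash
python3 go.py 0.4556 -0.2757 0.12 1.193
```

```text
t 3.08 pos [ 0.4789 -0.2738  0.2316] F [0.05 0.47 0.14] open 1.0
shift [-0.0121 -0.0253  0.1397] turn [-0.0032 -0.0004  0.0124]
```

Emit:
apply_moves --series '[{"x": -0.012, "y": -0.025, "z": 0, "wx": -0.003, "wy": 0, "wz": 0.012, "fingers": 1}, {"x": 0, "y": 0, "z": 0.04, "wx": 0, "wy": 0, "wz": 0, "fingers": 1}, {"x": 0, "y": 0, "z": 0.04, "wx": 0, "wy": 0, "wz": 0, "fingers": 1}, {"x": 0, "y": 0, "z": 0, "wx": 0, "wy": 0, "wz": 0, "fingers": 1}]'

```text
clock: 3.58
tool_pos: [0.4568, -0.2768, 0.1671]
eef_rot: [0.831, 0.556, 0.0, 0.001]
contact_force: [-1.2, -0.5, 1.0]
opening: 1.006
```

```bash
python3 go.py 0.4556 -0.2757 0.006 1.193
```

```text
t 3.58 pos [ 0.4568 -0.2768  0.1671] F [-1.18 -0.53  0.98] open 1.006
shift [ 0.0008 -0.0022  0.2013] turn [ 0.0005  0.0001 -0.0042]
```

Emit:
apply_moves --series '[{"x": 0.001, "y": -0.002, "z": 0.04, "wx": 0, "wy": 0, "wz": -0.004, "fingers": 1}, {"x": 0, "y": 0, "z": 0.04, "wx": 0, "wy": 0, "wz": 0, "fingers": 1}, {"x": 0, "y": 0, "z": 0.04, "wx": 0, "wy": 0, "wz": 0, "fingers": 1}, {"x": 0, "y": 0, "z": 0.04, "wx": 0, "wy": 0, "wz": 0, "fingers": 1}, {"x": 0, "y": 0, "z": 0.02, "wx": 0, "wy": 0, "wz": 0, "fingers": 1}, {"x": 0, "y": 0, "z": 0, "wx": 0, "wy": 0, "wz": 0, "fingers": 1}]'

```text
clock: 4.32
tool_pos: [0.4645, -0.2787, 0.027]
eef_rot: [0.831, 0.556, 0.004, 0.008]
contact_force: [0.2, -0.7, 0.5]
opening: 1.0
```

```bash
python3 go.py 0.4556 -0.2757 0.006 1.193
```

```text
t 4.33 pos [ 0.4645 -0.2787  0.027 ] F [ 0.24 -0.67  0.5 ] open 1.0
shift [-0.0007 -0.0122  0.0261] turn [ 0.0055  0.0007 -0.0042]
```

Emit:
apply_moves --series '[{"x": -0.001, "y": -0.012, "z": 0.004, "wx": 0.0055, "wy": 0, "wz": -0.004, "fingers": 1}, {"x": 0, "y": 0, "z": 0.02, "wx": 0, "wy": 0, "wz": 0, "fingers": 1}, {"x": 0, "y": 0, "z": 0, "wx": 0, "wy": 0, "wz": 0, "fingers": 1}]'

```text
clock: 4.7
tool_pos: [0.4567, -0.2766, 0.0092]
eef_rot: [0.828, 0.561, -0.0, 0.002]
contact_force: [0.2, 0.2, -0.2]
opening: 0.999
```

```bash
python3 go.py 0.4556 -0.2757 0.006 1.193
```

```text
t 4.7 pos [ 0.4567 -0.2766  0.0092] F [ 0.22  0.23 -0.21] open 0.999
shift [ 0.0005 -0.0017  0.004 ] turn [ 0.0011  0.0009 -0.0006]
```

Emit:
apply_moves --force 45 --series '[{"x": 0, "y": -0.0015, "z": 0.005, "wx": 0.001, "wy": 0.001, "wz": 0, "fingers": 1}, {"x": 0, "y": 0, "z": 0, "wx": 0, "wy": 0, "wz": 0, "fingers": -1}, {"x": 0, "y": 0, "z": 0, "wx": 0, "wy": 0, "wz": 0, "fingers": -1}, {"x": 0, "y": 0, "z": 0, "wx": 0, "wy": 0, "wz": 0, "fingers": -1}, {"x": 0, "y": 0, "z": 0, "wx": 0, "wy": 0, "wz": 0, "fingers": -1}, {"x": 0, "y": 0, "z": 0, "wx": 0, "wy": 0, "wz": 0, "fingers": -1}, {"x": 0, "y": 0, "z": 0, "wx": 0, "wy": 0, "wz": 0, "fingers": -1}]'

```text
clock: 5.58
tool_pos: [0.4561, -0.2763, 0.0055]
eef_rot: [0.828, 0.561, 0.001, 0.0]
contact_force: [0.1, 0.3, 0.7]
opening: 0.343
```

```bash
python3 go.py 0.4556 -0.2757 0.18 1.193
```

```text
t 5.58 pos [ 0.4561 -0.2763  0.0055] F [0.15 0.32 0.69] open 0.343
shift [ 0.0007 -0.0006 -0.2181] turn [ 0.0004 -0.0002 -0.0007]
```

Emit:
apply_moves --series '[{"x": 0, "y": 0, "z": 0, "wx": 0, "wy": 0, "wz": 0, "fingers": -1}, {"x": 0, "y": 0, "z": 0, "wx": 0, "wy": 0, "wz": 0, "fingers": -1}, {"x": 0, "y": 0, "z": 0, "wx": 0, "wy": 0, "wz": 0, "fingers": -1}, {"x": 0, "y": 0, "z": 0, "wx": 0, "wy": 0, "wz": 0, "fingers": -1}]'

```text
clock: 6.08
tool_pos: [0.4562, -0.2762, 0.0056]
eef_rot: [0.828, 0.561, 0.001, 0.0]
contact_force: [-0.1, 0.0, -0.2]
opening: 0.201
```

Emit:
apply_moves --series '[{"x": 0, "y": 0, "z": -0.02, "wx": 0, "wy": 0, "wz": 0, "fingers": -1}, {"x": 0, "y": 0, "z": -0.04, "wx": 0, "wy": 0, "wz": 0, "fingers": -1}, {"x": 0, "y": 0, "z": -0.04, "wx": 0, "wy": 0, "wz": 0, "fingers": -1}, {"x": 0, "y": 0, "z": -0.04, "wx": 0, "wy": 0, "wz": 0, "fingers": -1}, {"x": 0, "y": 0, "z": -0.02, "wx": 0, "wy": 0, "wz": 0, "fingers": -1}, {"x": 0, "y": 0, "z": 0, "wx": 0, "wy": 0, "wz": 0, "fingers": -1}]'

```text
clock: 6.82
tool_pos: [0.4517, -0.2762, 0.1337]
eef_rot: [0.828, 0.56, -0.003, -0.004]
contact_force: [0.1, -0.2, -3.5]
opening: 0.204
```

```bash
python3 go.py 0.4556 -0.2757 0.15 1.193; python3 - <<'E'
from h import *
p,d,M=snap("side");np.savez("side1.npz",p=p,d=d,**{k:np.array(v) for k,v in M.items()});save("side1",cv2.resize(p[60:220,280:500],None,fx=3,fy=3,interpolation=2))
E
```

```text
t 6.83 pos [ 0.4517 -0.2762  0.1337] F [ 0.14 -0.24 -3.54] open 0.204
shift [ 0.0024  0.0041 -0.0204] turn [-0.003   0.0004 -0.001 ]
```

View pics/side1.png

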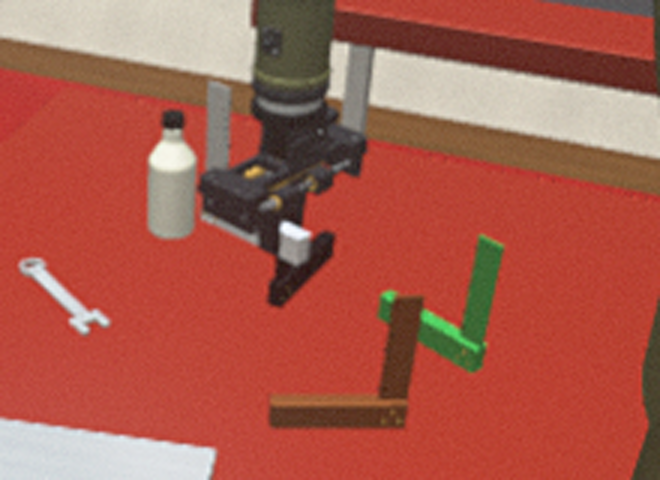

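Opening 0.204 (18 mm) and 3.5 N of weight: the silver square is held upright, with the blade at (218,130) in the crop. Now I carry it to the table, aiming for the heel about 40 mm short of the corner (corner estimate (0.665,0.153), yaw 0.206).

```bash
python3 go.py 0.5218 0.1229 0.135 1.777
```

```text
t 6.88 pos [ 0.4512 -0.2762  0.133 ] F [ 0.26  0.73 -3.6 ] open 0.201
shift [ 0.4959 -0.1036 -0.002 ] turn [-0.0035 -0.0006 -0.1869]
```

Emit:
apply_moves --series '[{"x": 0.05, "y": -0.013, "z": -0.005, "wx": -0.0035, "wy": 0, "wz": 0, "fingers": -1}, {"x": 0.062, "y": -0.013, "z": -0.003, "wx": 0, "wy": 0, "wz": 0, "fingers": -1}, {"x": 0.062, "y": -0.013, "z": -0.003, "wx": 0, "wy": 0, "wz": 0, "fingers": -1}, {"x": 0.062, "y": -0.013, "z": -0.003, "wx": 0, "wy": 0, "wz": 0, "fingers": -1}, {"x": 0.062, "y": -0.013, "z": -0.003, "wx": 0, "wy": 0, "wz": 0, "fingers": -1}, {"x": 0.062, "y": -0.013, "z": -0.003, "wx": 0, "wy": 0, "wz": 0, "fingers": -1}, {"x": 0.062, "y": -0.013, "z": -0.003, "wx": 0, "wy": 0, "wz": 0, "fingers": -1}, {"x": 0.05, "y": -0.013, "z": -0.003, "wx": 0, "wy": 0, "wz": 0, "fingers": -1}]'

```text
clock: 7.88
tool_pos: [0.5122, 0.1102, 0.1409]
eef_rot: [0.831, 0.556, -0.009, -0.004]
contact_force: [0.4, -0.1, -3.0]
opening: 0.193
```

Emit:
apply_moves --series '[{"x": 0, "y": 0, "z": 0, "wx": 0, "wy": 0, "wz": -0.047, "fingers": -1}, {"x": 0, "y": 0, "z": 0, "wx": 0, "wy": 0, "wz": -0.047, "fingers": -1}, {"x": 0, "y": 0, "z": 0, "wx": 0, "wy": 0, "wz": -0.047, "fingers": -1}, {"x": 0, "y": 0, "z": 0, "wx": 0, "wy": 0, "wz": -0.047, "fingers": -1}, {"x": 0, "y": 0, "z": 0, "wx": 0, "wy": 0, "wz": 0, "fingers": -1}]'

```text
clock: 8.5
tool_pos: [0.5083, 0.1154, 0.1338]
eef_rot: [0.623, 0.782, -0.01, -0.011]
contact_force: [-0.6, 0.7, -2.9]
opening: 0.201
```

```bash
python3 go.py 0.5218 0.1229 0.135 1.777
```

```text
t 8.5 pos [0.5083 0.1154 0.1338] F [-0.6   0.7  -2.91] open 0.201
shift [ 0.0054  0.0185 -0.002 ] turn [-0.0096 -0.0012  0.0059]
```

Emit:
apply_moves --series '[{"x": 0.005, "y": 0.01, "z": 0, "wx": -0.0096, "wy": -0.001, "wz": 0.006, "fingers": -1}, {"x": 0, "y": 0, "z": 0, "wx": 0, "wy": 0, "wz": 0, "fingers": -1}]'

```text
clock: 8.75
tool_pos: [0.5143, 0.1203, 0.1316]
eef_rot: [0.633, 0.774, -0.001, -0.001]
contact_force: [0.1, 0.0, -3.0]
opening: 0.202
```

```bash
python3 go.py 0.5218 0.1229 0.045 1.777;python3 - <<'E'
from h import *
for n in("top","side"):
    p,d,M=snap(n);np.savez(n+"2.npz",p=p,d=d,**{k:np.array(v) for k,v in M.items()})
    if n=="top": a=cv2.resize(p[90:260,200:370],(510,510))
    else: b=cv2.resize(p[80:320,170:420],(500,480))
save("both2",np.hstack([a[:300,100:500],b[:300,100:500]]))
save("both2",np.hstack([a[:480,:400],b[:,:400]]))
E
```

```text
t 8.75 pos [0.5143 0.1203 0.1316] F [ 0.1   0.03 -2.98] open 0.202
shift [0.0013 0.0101 0.1082] turn [-0.0009  0.     -0.002 ]
```

View pics/both2.png

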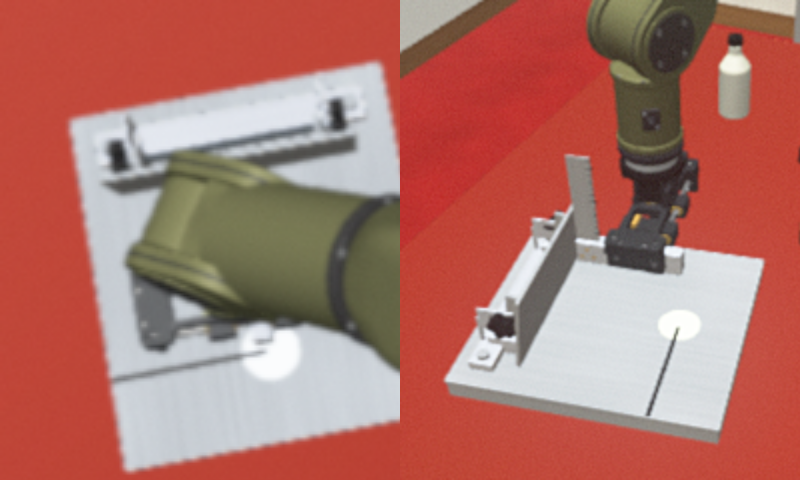

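The side view shows the square held upright in front of the leaning fence, with its blade at crop (580,195). The gap looks clear. Lowering.

Emit:
apply_moves --series '[{"x": 0.001, "y": 0.006, "z": 0.035, "wx": -0.001, "wy": 0, "wz": -0.002, "fingers": -1}, {"x": 0, "y": 0, "z": 0.035, "wx": 0, "wy": 0, "wz": 0, "fingers": -1}, {"x": 0, "y": 0, "z": 0.025, "wx": 0, "wy": 0, "wz": 0, "fingers": -1}, {"x": 0, "y": 0, "z": 0, "wx": 0, "wy": 0, "wz": 0, "fingers": -1}]'

```text
clock: 9.35
tool_pos: [0.5195, 0.1201, 0.0535]
eef_rot: [0.632, 0.775, -0.001, 0.001]
contact_force: [-0.5, 1.0, -2.5]
opening: 0.201
```

```bash
python3 go.py 0.5218 0.1229 0.038 1.777
```

```text
t 9.35 pos [0.5195 0.1201 0.0535] F [-0.51  1.01 -2.51] open 0.201
shift [0.0029 0.0035 0.0193] turn [-0.0002  0.0007 -0.0015]
```

Emit:
apply_moves --series '[{"x": 0.002, "y": 0, "z": 0.015, "wx": 0, "wy": 0.0007, "wz": -0.001, "fingers": -1}, {"x": 0, "y": 0, "z": 0.005, "wx": 0, "wy": 0, "wz": 0, "fingers": -1}, {"x": 0, "y": 0, "z": 0.003, "wx": 0, "wy": 0, "wz": 0, "fingers": -1}]'

```text
clock: 9.72
tool_pos: [0.5203, 0.1222, 0.0356]
eef_rot: [0.632, 0.775, 0.001, 0.0]
contact_force: [-0.5, 0.3, 0.2]
opening: 0.2
```

```bash
python3 go.py 0.5218 0.1229 0.0355 1.777
```

```text
t 9.72 pos [0.5203 0.1222 0.0356] F [-0.47  0.28  0.17] open 0.2
shift [0.0005 0.002  0.0001] turn [ 0.0006 -0.0002 -0.0008]
```

Emit:
apply_moves --series '[{"x": 0, "y": 0, "z": 0.002, "wx": 0, "wy": 0, "wz": 0, "fingers": -1}, {"x": 0, "y": 0, "z": 0.002, "wx": 0, "wy": 0, "wz": 0, "fingers": -1}, {"x": 0, "y": 0, "z": 0.002, "wx": 0, "wy": 0, "wz": 0, "fingers": -1}]'

```text
clock: 10.1
tool_pos: [0.5204, 0.1222, 0.0356]
eef_rot: [0.631, 0.775, 0.001, 0.002]
contact_force: [-2.3, -1.4, 9.9]
opening: 0.2
```

```bash
python3 go.py 0.5218 0.1229 0.0355 1.777; python3 - <<'E'
from h import *
p,d,M=snap("side");np.savez("side3.npz",p=p,d=d,**{k:np.array(v) for k,v in M.items()})
save("side3",cv2.resize(p[130:270,190:370],None,fx=4.4,fy=4.2,interpolation=2))
E
```

```text
t 10.1 pos [0.5204 0.1222 0.0356] F [-2.34 -1.38  9.85] open 0.2
shift [0.0005 0.0019 0.0001] turn [ 0.0017  0.0007 -0.0007]
```

View pics/side3.png

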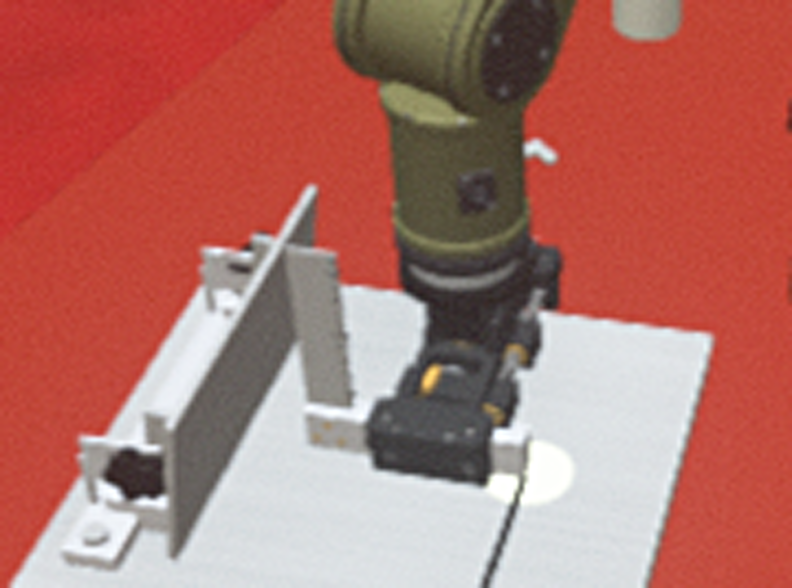

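The square stands flat on the table (crop: stock (420,440), blade (320,330)) under about 13 N of down force, with a visible gap to the leaning fence. Now slide it towards the fence along tool +y.

Emit:
apply_moves --series '[{"x": 0, "y": 0.008, "z": 0.001, "wx": 0, "wy": 0, "wz": 0, "fingers": -1}, {"x": 0, "y": 0.008, "z": 0.001, "wx": 0, "wy": 0, "wz": 0, "fingers": -1}, {"x": 0, "y": 0.008, "z": 0.001, "wx": 0, "wy": 0, "wz": 0, "fingers": -1}, {"x": 0, "y": 0.008, "z": 0.001, "wx": 0, "wy": 0, "wz": 0, "fingers": -1}]'

```text
clock: 10.65
tool_pos: [0.5398, 0.1271, 0.0356]
eef_rot: [0.63, 0.776, -0.003, 0.001]
contact_force: [-8.0, -3.0, 10.4]
opening: 0.202
```

```bash
python3 go.py 0.562 0.131 0.0355 1.777
```

```text
t 10.65 pos [0.5398 0.1271 0.0356] F [-7.99 -3.   10.38] open 0.202
shift [-0.001   0.0281  0.    ] turn [-0.0011  0.0014  0.0003]
```

Emit:
apply_moves --series '[{"x": 0, "y": 0.007, "z": 0.0007, "wx": 0, "wy": 0, "wz": 0, "fingers": -1}, {"x": 0, "y": 0.007, "z": 0.0007, "wx": 0, "wy": 0, "wz": 0, "fingers": -1}]'

```text
clock: 10.9
tool_pos: [0.548, 0.1294, 0.0356]
eef_rot: [0.63, 0.777, -0.005, -0.001]
contact_force: [-8.3, -2.8, 8.1]
opening: 0.197
```

```bash
python3 go.py 0.562 0.131 0.0355 1.777; python3 - <<'E'
from h import *
p,d,M=snap("side");np.savez("side4.npz",p=p,d=d,**{k:np.array(v) for k,v in M.items()})
save("side4",cv2.resize(p[130:270,190:370],None,fx=4.4,fy=4.2,interpolation=2))
E
```

```text
t 10.9 pos [0.548  0.1294 0.0356] F [-8.32 -2.79  8.1 ] open 0.197
shift [-0.0016  0.0175 -0.    ] turn [-0.0027  0.0017  0.0007]
```

View pics/side4.png

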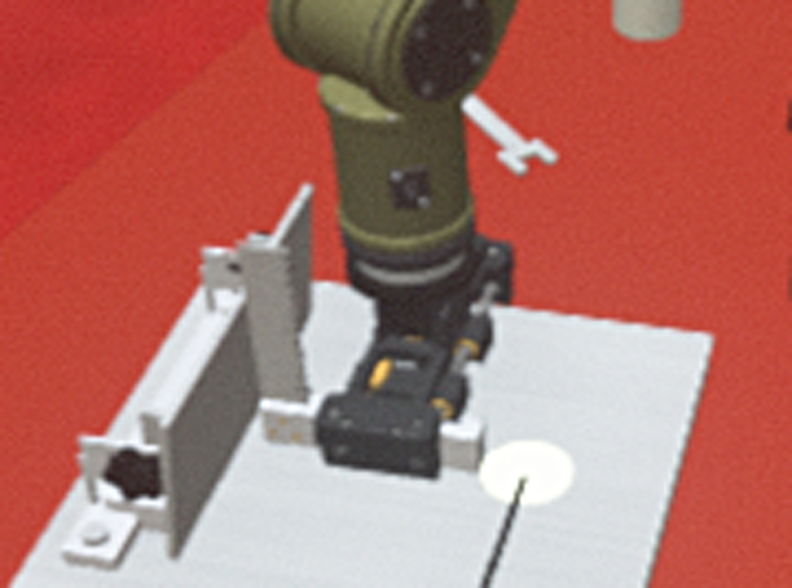

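The blade top is now close to or touching the fence's top edge (crop (265,240)), and the heel is about 14 mm from the fence foot. Continuing slowly, with a small correction for the tool's pitch drift.

Emit:
apply_moves --series '[{"x": -0.001, "y": 0.006, "z": 0.001, "wx": -0.003, "wy": 0.0015, "wz": 0, "fingers": -1}, {"x": 0, "y": 0.006, "z": 0.001, "wx": -0.001, "wy": 0, "wz": 0, "fingers": -1}]'

```text
clock: 11.2
tool_pos: [0.5523, 0.1304, 0.0355]
eef_rot: [0.629, 0.777, -0.003, -0.001]
contact_force: [-12.1, -3.9, 14.0]
opening: 0.201
```

```bash
python3 go.py 0.562 0.131 0.0355 1.777
```

```text
t 11.2 pos [0.5523 0.1304 0.0355] F [-12.14  -3.86  13.98] open 0.201
shift [-0.0019  0.012  -0.    ] turn [-0.0016  0.0006  0.0013]
```

Emit:
apply_moves --series '[{"x": -0.001, "y": 0.006, "z": 0.001, "wx": -0.002, "wy": 0.0005, "wz": 0.001, "fingers": -1}, {"x": 0, "y": 0.006, "z": 0.001, "wx": -0.001, "wy": 0, "wz": 0, "fingers": -1}, {"x": 0, "y": 0.006, "z": 0.001, "wx": -0.001, "wy": 0, "wz": 0, "fingers": -1}]'

```text
clock: 11.58
tool_pos: [0.558, 0.1319, 0.0356]
eef_rot: [0.629, 0.777, -0.004, -0.001]
contact_force: [-11.7, -3.2, 13.4]
opening: 0.202
```

```bash
python3 go.py 0.562 0.131 0.0355 1.777
```

```text
t 11.57 pos [0.558  0.1319 0.0356] F [-11.72  -3.22  13.41] open 0.202
shift [-0.0022  0.0047  0.0001] turn [-0.0021  0.001   0.0012]
```

Emit:
apply_moves --series '[{"x": -0.001, "y": 0.006, "z": 0.001, "wx": -0.003, "wy": 0.001, "wz": 0.001, "fingers": -1}, {"x": 0, "y": 0.006, "z": 0.001, "wx": -0.002, "wy": 0, "wz": 0, "fingers": -1}, {"x": 0, "y": 0.006, "z": 0.001, "wx": -0.002, "wy": 0, "wz": 0, "fingers": -1}]'

```text
clock: 11.95
tool_pos: [0.5593, 0.1322, 0.0355]
eef_rot: [0.629, 0.777, -0.004, -0.0]
contact_force: [-14.7, -5.0, 16.6]
opening: 0.197
```

```bash
python3 go.py 0.562 0.131 0.0355 1.777
```

```text
t 11.95 pos [0.5593 0.1322 0.0355] F [-14.66  -4.97  16.58] open 0.197
shift [-0.0022  0.003   0.0001] turn [-0.0022  0.0016  0.0013]
```

Emit:
apply_moves --series '[{"x": 0, "y": 0.007, "z": 0.0005, "wx": 0, "wy": 0, "wz": 0, "fingers": -1}, {"x": 0, "y": 0.007, "z": 0.0005, "wx": 0, "wy": 0, "wz": 0, "fingers": -1}]'

```text
clock: 12.2
tool_pos: [0.5593, 0.1322, 0.0355]
eef_rot: [0.628, 0.778, -0.014, -0.005]
contact_force: [-15.2, -4.3, 13.1]
opening: 0.198
```

```bash
python3 go.py 0.562 0.131 0.0355 1.777; python3 - <<'E'
from h import *
p,d,M=snap("side");np.savez("side5.npz",p=p,d=d,**{k:np.array(v) for k,v in M.items()})
save("side5",cv2.resize(p[160:270,200:310],(660,600),interpolation=2))
# fence face plane from side depth (fence frame), corner est
c=np.array([.6647,.1528,.03]);a=.206
A=np.array([[np.cos(a),np.sin(a),0],[-np.sin(a),np.cos(a),0],[0,0,1]])
for fn in("side0","side5","top0"):
    f=np.load(fn+".npz");M={k:f[k] for k in f};d=f["d"]
    v,u=np.mgrid[:400,:640];ok=d.ravel()>0
    S=(bydepth(M,np.c_[u.ravel(),v.ravel()][ok],d.ravel()[ok])-c)@A.T
    for ylo,yhi in((-.11,-.04),(.02,.11)):
        q=(S[:,2]>.02)&(S[:,2]<.112)&(abs(S[:,0])<.03)&(S[:,1]>ylo)&(S[:,1]<yhi);T=S[q]
        if len(T)<20: continue
        # robust line x = m z + b
        for _ in range(6):
            B=np.c_[T[:,2],T[:,1],np.ones(len(T))];w=np.linalg.lstsq(B,T[:,0],rcond=None)[0];e=T[:,0]-B@w;T=T[abs(e)<2.0*e.std()+1e-4]
        print(fn,ylo,len(T),"lean",-w[0].round(4),"yaw",w[1].round(4),"x at z=0",w[2].round(4),"res",e.std().round(4))
E
```

```text
t 12.2 pos [0.5593 0.1322 0.0355] F [-15.17  -4.26  13.11] open 0.198
shift [-0.0022  0.003  -0.    ] turn [-0.0086  0.003   0.0022]
side0 -0.11 179 lean 0.1418 yaw -0.0018 x at z=0 0.0031 res 0.0004
side0 0.02 319 lean 0.1389 yaw 0.0007 x at z=0 0.003 res 0.0005
side5 -0.11 147 lean 0.0019 yaw -0.0042 x at z=0 0.0015 res 0.0006
side5 0.02 443 lean 0.0005 yaw -0.0002 x at z=0 0.0017 res 0.0006
top0 -0.11 220 lean 0.0634 yaw -0.1394 x at z=0 -0.0021 res 0.012
top0 0.02 284 lean 0.1063 yaw 0.1003 x at z=0 0.0049 res 0.0119
```

View pics/side5.png

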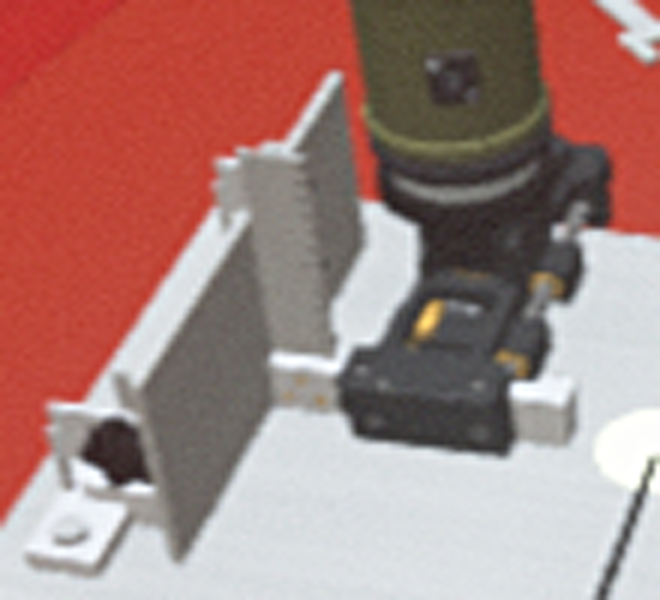

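The fence now reads square (lean 0.001–0.002 from depth), and the picture shows the heel in the corner at crop (272,400). The tool itself has pitched about 0.027 rad, so I'll level it while keeping the push.

Emit:
apply_moves --series '[{"x": 0, "y": 0.004, "z": 0.001, "wx": -0.009, "wy": 0.002, "wz": 0, "fingers": -1}, {"x": 0, "y": 0.005, "z": 0.001, "wx": -0.004, "wy": 0, "wz": 0, "fingers": -1}, {"x": 0, "y": 0.005, "z": 0.001, "wx": -0.003, "wy": 0, "wz": 0, "fingers": -1}]'

```text
clock: 12.62
tool_pos: [0.5596, 0.1323, 0.0354]
eef_rot: [0.627, 0.779, -0.001, 0.005]
contact_force: [-11.4, -3.0, 15.1]
opening: 0.198
```

```bash
cat > chk.py <<'E'
import sys
from h import *
c=np.array([.6647,.1528,.03]);a=.206
A=np.array([[np.cos(a),np.sin(a),0],[-np.sin(a),np.cos(a),0],[0,0,1]])
p,d,M=snap("side")
if len(sys.argv)>1: save(sys.argv[1],cv2.resize(p[160:270,200:310],(660,600),interpolation=2))
v,u=np.mgrid[:400,:640];ok=d.ravel()>0
S=(bydepth(M,np.c_[u.ravel(),v.ravel()][ok],d.ravel()[ok])-c)@A.T
for ylo,yhi in((-.11,-.04),(.02,.11)):
    q=(S[:,2]>.02)&(S[:,2]<.112)&(abs(S[:,0])<.03)&(S[:,1]>ylo)&(S[:,1]<yhi);T=S[q]
    for _ in range(6):
        B=np.c_[T[:,2],T[:,1],np.ones(len(T))];w=np.linalg.lstsq(B,T[:,0],rcond=None)[0];e=T[:,0]-B@w;T=T[abs(e)<2.0*e.std()+1e-4]
    print("fence lean",-w[0].round(4),"x0",w[2].round(4),len(T))
# blade side face: visible +y face, points above stock
q=(S[:,2]>.045)&(S[:,2]<.15)&(S[:,0]>-.04)&(S[:,0]<.0)&(abs(S[:,1])<.02);T=S[q]
if len(T)>30:
    B=np.c_[T[:,0],T[:,2],np.ones(len(T))]
    for _ in range(6):
        w=np.linalg.lstsq(np.c_[T[:,0],T[:,2],np.ones(len(T))],T[:,1],rcond=None)[0];e=T[:,1]-np.c_[T[:,0],T[:,2],np.ones(len(T))]@w;T=T[abs(e)<2*e.std()+1e-4]
    print("blade face: yaw err",w[0].round(3),"side lean",w[1].round(4),len(T))
    # inner edge (low x) by height
    b=np.arange(.05,.15,.01);xe=[np.percentile(T[abs(T[:,2]-z)<.006,0],4) for z in b];print("inner-edge pitch",np.polyfit(b,xe,1).round(4))
E
python3 chk.py; python3 go.py 0.562 0.131 0.0355 1.777
```

```text
fence lean 0.003 x0 0.0024 155
fence lean 0.002 x0 0.0017 433
blade face: yaw err 0.016 side lean -0.0001 276
inner-edge pitch [-0.0061 -0.0273]
t 12.68 pos [0.5596 0.1323 0.0354] F [-11.35  -3.9   15.44] open 0.198
shift [-0.0022  0.0026 -0.    ] turn [0.0016 0.0027 0.0027]
```

Emit:
apply_moves --series '[{"x": 0, "y": 0.006, "z": 0.0003, "wx": -0.001, "wy": 0.001, "wz": 0, "fingers": -1}, {"x": 0, "y": 0.006, "z": 0.0003, "wx": -0.003, "wy": 0.001, "wz": 0, "fingers": -1}, {"x": 0, "y": 0.006, "z": 0.0003, "wx": -0.003, "wy": 0.001, "wz": 0, "fingers": -1}]'

```text
clock: 13.05
tool_pos: [0.5596, 0.1323, 0.0355]
eef_rot: [0.627, 0.779, -0.001, 0.002]
contact_force: [-11.6, -3.3, 13.4]
opening: 0.201
```

```bash
python3 chk.py; python3 go.py 0.562 0.131 0.0355 1.777
```

```text
fence lean 0.0003 x0 0.0013 152
fence lean 0.003 x0 0.0017 430
blade face: yaw err 0.022 side lean 0.007 285
inner-edge pitch [-0.0138 -0.0265]
t 13.1 pos [0.5596 0.1322 0.0355] F [-12.92  -2.5   11.83] open 0.199
shift [-0.0022  0.0026 -0.    ] turn [0.0004 0.0015 0.0033]
```

Emit:
apply_moves --series '[{"x": 0, "y": 0.007, "z": -0.0004, "wx": -0.002, "wy": 0.001, "wz": 0, "fingers": -1}, {"x": 0, "y": 0.007, "z": -0.0004, "wx": -0.002, "wy": 0.001, "wz": 0, "fingers": -1}, {"x": 0, "y": 0.007, "z": -0.0004, "wx": -0.002, "wy": 0, "wz": 0, "fingers": -1}]'

```text
clock: 13.48
tool_pos: [0.5595, 0.1323, 0.0355]
eef_rot: [0.626, 0.78, -0.006, -0.002]
contact_force: [-13.6, -2.4, 9.5]
opening: 0.203
```

```bash
python3 chk.py; python3 go.py 0.562 0.131 0.0355 1.777
```

```text
fence lean 0.0029 x0 0.002 159
fence lean 0.0022 x0 0.002 428
blade face: yaw err -0.004 side lean -0.0075 273
inner-edge pitch [-0.0197 -0.0257]
t 13.53 pos [0.5595 0.1323 0.0355] F [-14.44  -3.06   9.57] open 0.203
shift [-0.0022  0.0027 -0.    ] turn [-0.0036  0.0014  0.004 ]
```

Lateral push is about 15 N against at most 9 N of sole friction, so the fence is carrying load. As a last check on the square's own pitch, I compare the same blade-edge estimate with the earlier free-standing frame (side3) and average several frames.

```bash
python3 - <<'E'
from h import *
c=np.array([.6647,.1528,.03]);a=.206
A=np.array([[np.cos(a),np.sin(a),0],[-np.sin(a),np.cos(a),0],[0,0,1]])
v,u=np.mgrid[:400,:640]
def pts(M,d):
    ok=d.ravel()>0;return (bydepth(M,np.c_[u.ravel(),v.ravel()][ok],d.ravel()[ok])-c)@A.T
def meas(S,heel):
    q=(S[:,2]>.04)&(S[:,2]<.155)&(S[:,0]>heel-.045)&(S[:,0]<heel+.002)&(abs(S[:,1])<.03);T=S[q]
    ym=np.median(T[:,1]);T=T[abs(T[:,1]-ym)<.006]
    b=np.arange(.05,.145,.005);lo=[T[abs(T[:,2]-z)<.008,0].min() for z in b]
    # stock top: depth height vs x
    q=(S[:,2]>.02)&(S[:,2]<.04)&(S[:,0]>heel-.145)&(S[:,0]<heel-.03)&(abs(S[:,1]-ym)<.012);Q=S[q&(S[:,2]>.028)]
    return np.polyfit(b,lo,1)[0],ym,len(T)
f=np.load("side3.npz");M={k:f[k] for k in f};print("side3",meas(pts(M,f["d"]),-.041))
for i in range(6):
    p,d,M=snap("side");r=meas(pts(M,d),0.0);print(np.round(r,4))
save("fin",cv2.resize(p[160:270,200:310],(660,600),interpolation=2))
s=get_state();print(s["clock"],s["contact_force"].round(1),s["opening"])
E
python3 go.py 0.562 0.131 0.0355 1.777
```

```text
side3 (np.float64(0.0037046600059889873), np.float64(-0.0007608130906445972), 370)
[2.40e-03 1.70e-03 3.81e+02]
[5.00e-03 1.80e-03 3.79e+02]
[4.0e-04 1.9e-03 3.8e+02]
[-4.30e-03  1.80e-03  3.83e+02]
[-3.50e-03  2.10e-03  3.84e+02]
[-4.50e-03  1.90e-03  3.81e+02]
13.825 [-14.1  -3.1  10.3] 0.20612897482511508
t 13.82 pos [0.5595 0.1322 0.0355] F [-14.09  -3.09  10.33] open 0.206
shift [-0.0022  0.0028 -0.0001] turn [-0.0035  0.0013  0.004 ]
```

View pics/fin.png

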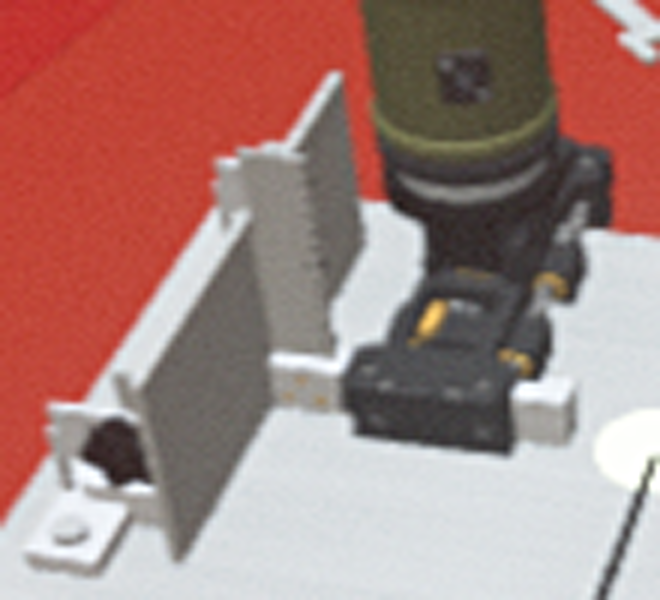

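The picture shows the blade flush on the fence face at crop (255,250) and the heel in the corner at (272,400). Square pitch is within 0.005 rad, fence lean is about 0.002, and the forces are steady. Handing in.

```bash
python3 -c "
from plant import *
print(finish_job())"
```

```text
the job is handed in; nothing more can be done
None
```

I gripped the silver try square by its stock and stood it flat on the saw table while the fence still leaned about 0.14 rad. I then slid it in until the blade brought the fence up and the heel stopped in the corner. I handed the job in at about 14 s, still gripping and pressing. The hand-in gives no verdict.

Last checks before handing in:
- **Fence:** it leans 0.002–0.003 rad, against a limit of 0.0175.
- **Square:** blade pitch is within ±0.005 rad and yaw error about 0.02 rad or less.
- **Forces:** the wrist reads about 14.5 N towards the fence and 10 N down, and the grip opening is 18 mm, with grip set to 45 N. I worked out the fence contact as at least 5 N from an estimated friction, not from a direct measurement.
- **Other things on the bench:** nothing was touched that I could see, though I did not re-measure their positions.

Two readings disagreed with the rest. A coarser blade-edge estimate read up to -0.02 rad of pitch in single frames. I put this down to pixel noise because a better estimate over six frames did not repeat it. The tool itself ended pitched about 0.011 rad in the grip.

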